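# Slide the tea carrier to its station and turn the lifted dish

## Robot

A 7-joint arm with a two-finger parallel gripper is mounted at the origin on the work surface. World frame = base frame: x ahead of the robot, y to its left, z up, the work surface at z = 0. Lengths are in m, angles in rad, forces in N, time in s.
With the tool pointing down it reaches from about 0.425 to 0.925 m from the base axis. Payload 6.8 kg.
Tool frame: the origin (TCP) lies between the finger pads; the fingertips stand r.tip_extent ahead of it and the grasp point (between the pads) lies 5 mm behind it (r.tip_extent is the distance from the TCP to the fingertips, in m); y points along the fingers, x is the direction in which the jaws open and shut, and the axes are right-handed (so a half turn about y gives the same grasp; the last joint's range is limited). The gripper opens to 85 mm and grips with 20 to 120 N. Pads are 22 mm wide; open, the fingers measure 114 mm over their backs; the gripper's body (76 mm by 85 mm) begins 54 mm behind the grasp point. The pads swing forward as they close: fully open they stand 13 mm farther back than shut.
Start: joints at [1.199, 0.477, 0.022, 1.555, -0.011, 1.109, -0.083], TCP at [0.176, -0.652, 0.245] pointing down, gripper open.
Joint ranges: [-2.96, 2.96], [-0.34, 2.1], [-1.41, 1.46], [0.24, 2.44], [-1.37, 4.51], [0.17, 1.92], [-2.96, 2.96]. Speed limits (rad/s): [2.39, 2.39, 3.14, 3.14, 3.14, 3.14, 3.14].

## Interface

Orientations are given as a rotation vector (axis times angle).
In Python, from bench import r gives the robot as it stands.
- The arm moves only by the tool send_rows, never from a script. Its argument "plan" is a list of rows, each a list of 5 numbers: the shift along the tool's x, y, z in cm, then the turn about the tool's y in degrees, then the opening, from 0 (shut) to 1 (fully open). In form: [[dx, dy, dz, spin, grip], ...]. A call has 1 to 12 rows; each row shifts and turns the commanded pose from where the row before left it, along the tool's axes as they then stand; what a row does not reach is not made up. A row lasts 1/8 s, in which the tool goes at most 62.5 mm and 10.7 degrees, less where a joint would pass 70% of its speed; a pose out of reach is approached as far as the arm can. A call is refused whole if a number of a shift passes 6.25 or a number of a turn 10.7, either way. A call with a gripper value outside its range is refused whole. The fingers move at their own pace and stop on an object; "force" is the grip in N (left out, the last holds). Time passes only in rows, so rows that do not move let the fingers close. It gives the time, the measured TCP pose, the force and the opening at its end, in the units of the state.
- r.get_obs(): the state, without advancing time (a new reading comes with each control period).
- r.grab_frame(name): name is "scene" or "top" or "wrist"; returns a dict with "image" (384x512x3 uint8, red, green, blue), "camera_matrix" (3x3 intrinsics, pixels), "cam_to_world" (4x4, takes a point from camera to world coordinates). Camera axes: x right, y down, z forward; pixel columns grow to the right and rows downward; lengths in m; the calibration is good to about 2 mm. A picture is of the moment at which its call begins. There is no depth.
- r.hand_in(): hands the job in, once; it reports no verdict.
Trained networks look in the newest picture that a camera, given by its name, has taken for a name from the list of things; names that differ only in an ending like _2 or _b are one class to them, and where a whole thing is asked for, a point or a joint stands for the part that bears it (a point fixed in the world has none). Each returns a list of dicts, best first, with "p" (0 to 1); they miss things now and then, are a little off and sometimes report something else, mostly with a low value. They report only what shows in the picture. A call takes as long as a camera call. They do not tell look-alikes from the thing itself.
- r.recognise(camera, target): "rect" ([left, top, right, bottom] in pixels, round what is visible of it).
The state is a dict: "clock": time; "joints": joint angles; "qvel": joint speeds; "tau": joint torques, N m; "tcp_pos": TCP position; "orientation": TCP orientation; "contact_force": force on the tool from outside, world axes, zero at the start; "moment": the same for the moment, N m; "grip_width": finger opening in m.
Only numpy, scipy, OpenCV 4.12 (cv2) and the standard library are available. Lean on these libraries where they do the work, as an engineer would, in place of code of your own. Each camera call takes 0.05 s, during which the arm holds its last target.

## Task

Push the carrier, with the dish standing on it, along its rail until it clicks into the serving station at the red stripes. Then lift the dish by its handle straight up, at least 8 cm clear of the carrier, and only there turn it a quarter turn clockwise (seen from above) so that the blue lip points squarely across the rail to the robot's side, keeping it level and the loose tea ball in the middle all the while. Finish still holding the dish up there, above the carrier, and leave the carrier clicked in, the ball untouched and everything else where it is.

Things in the scene. Friction and masses are not known exactly. Their poses are not given: they have to be found in the camera images.
- rail: plywood baseboard 190 x 580 x 12 mm fixed on the worktop, carrying two aluminium rails. Origin: centre of its underside. Its y axis runs along the rail (roughly the robot's left), its x axis away from the robot, z up. The carrier travels towards its -y; 'onward' means that way
- station (a point): point on the rail's centre line, 46 mm above the worktop, where carrier_seat comes when the carrier sits in its serving station. Marked by a red stripe on the baseboard on either side of the rails. Axes as rail
- carrier: the carrier, running on the rails towards the rail's -y; axes as rail, origin 12 mm under carrier_seat. It starts 0.14 to 0.20 m short of the station, and can overrun it by 40 mm. About 1.5 N of friction; a sprung ball adds about 4 N from 15 to 8 mm short of the station, then draws the carrier in and holds it to about 1 mm; pushed on harder it comes out the far side
- carrier_seat (a point): centre of the carrier's top face (round cork spot), where the dish stands, 46 mm above the worktop. The carrier is a pale wooden plate 126 mm across the rail, 12 mm thick, reaching 75 mm onward and 120 mm backward of here, with a red tick on each side edge level with this point. Axes as rail
- push_block (a point): centre of the back face (looking to the rail's +y) of the black push block on the carrier's rear end: the face to push on. Block 60 mm wide across the rail, 18 mm thick, 45 mm tall above the carrier's top. This point is 74 mm above the worktop and 114 mm behind carrier_seat; block top 90 mm above the worktop
- dish: white round dish, 136 mm across, rim 24 mm high, 0.22 kg, loose on the carrier on a 64 mm foot; inside it rises about 7 degrees from a small flat middle, then steeper. A steel bail arches over it. Origin: centre of its underside. x points to the blue pouring lip, the bail and its grip bar lie along y, z up. At the start the lip points onward along the rail within 0.3 rad
- dish_grip (a point): centre of the dark wooden grip bar on top of the bail, 96 mm above the dish's underside, straight above the dish's middle: bar 88 mm long (along dish y), 14 mm thick (along dish x), 18 mm tall. Axes as dish. Grip it from above across its 14 mm
- dish_middle (a point): point on the dish's axis 30 mm above its underside, where the centre of the tea ball lies when it is in the middle
- dish_lip (a point): the blue pouring lip, 34 mm wide, its middle 80 mm from the dish's axis along dish x; it sticks out to 90 mm
- teaball_center (a point): centre of the copper tea ball, 40 mm across, 60 g, lying loose in the middle of the dish, free to roll
- pepper: small amber glass jar with black cap, 38 mm across, 75 mm tall, standing on the baseboard beyond the onward end of the rail; leave it alone. Origin: centre of its underside
- mug: blue mug, 80 mm across, 95 mm tall; leave it alone. Origin: centre of its underside
- sugar: glass sugar jar with steel cap, 84 mm across, 110 mm tall; leave it alone. Origin: centre of its underside
- bowl: terracotta bowl, 110 mm across, 50 mm tall; leave it alone. Origin: centre of its underside
- can: can with yellow label, 74 mm across, 100 mm tall; leave it alone. Origin: centre of its underside
- spice: green glass spice jar with red cap, 46 mm across, 100 mm tall; leave it alone. Origin: centre of its underside
- spoon: wooden spoon, 200 mm long, lying on the worktop; leave it alone. Origin: centre of its underside
- teaball: the same tea ball as a body; its axes turn as it rolls: use teaball_center for its place
Mind the look-alikes: they are no part of the job. Leave any orange or pink look-alike of the dish alone.

How it is judged:
By the outcome, as a careful person would: the job done as asked, in the order asked, and still so for the second after the job is handed in, while the arm keeps its last pose, push and grip.
It also fails if it takes over 62 s, if anything falls off the work surface, if the arm or the gripper's body presses on something with over 40 N, if the wrist force passes 120 N, or if a joint passes its speed limit or range.

## Working session

There is one attempt and no reset: what is moved stays moved. The work goes in short steps, Python scripts to look and compute and a tool call to move; the robot and the scene stay as the last step left them, time stands still between calls to the robot, and variables do not carry over. Pictures are saved under pics/ and viewed, and the job is handed in when it is done.

Besides the shell and the picture viewer there is one more tool, called after "Call:" as a command line: name --pt "numbers of a row" for each row, then --argument value for the rest. send_rows: Moves the arm, as the interface text tells. Its arguments: {"type":"object","properties":{"plan":{"type":"array","items":{"type":"array","items":{"type":"number"}}},"force":{"type":"number"}},"required":["plan"]}

```bash
ls; mkdir -p pics
cat > h.py <<'E'
import numpy as np, cv2
from bench import r
from scipy.spatial.transform import Rotation as R
def snap(n,fn):
    f=r.grab_frame(n); cv2.imwrite('pics/'+fn,f['image'][:,:,::-1]); return f
def ray(f,u,v):
    K=f['camera_matrix'];T=f['cam_to_world']
    d=T[:3,:3]@np.linalg.inv(K)@np.array([u,v,1.]); return T[:3,3],d
def atz(f,u,v,z):
    o,d=ray(f,u,v); return o+d*(z-o[2])/d[2]
def proj(f,p):
    T=f['cam_to_world'];q=T[:3,:3].T@(np.asarray(p)-T[:3,3]);q=f['camera_matrix']@q;return q[:2]/q[2]
def st():
    o=r.get_obs();print(o['clock'],np.round(o['tcp_pos'],4),np.round(R.from_rotvec(o['orientation']).as_matrix(),3).tolist(),np.round(o['contact_force'],2),o['grip_width'])
E
python3 - <<'E'
from h import *
st();print(r.tip_extent)
for n in ['scene','top','wrist']:
    f=snap(n,n+'0.png');print(n,f['cam_to_world'].round(3).tolist(),f['camera_matrix'].round(1).tolist())
    for t in ['dish','carrier','rail','pepper','dish_grip','push_block','dish_lip','teaball','station','mug','sugar','bowl','can','spice','spoon']:
        try: print(t,[(np.round(d['rect']).astype(int).tolist(),round(d['p'],2)) for d in r.recognise(n,t)])
        except Exception as e: print(t,e)
E
```

```text
pics
0.0 [ 0.1758 -0.6511  0.2443] [[0.261, -0.001, 0.965], [-0.965, 0.002, 0.261], [-0.002, -1.0, -0.0]] [-0.01  0.31  0.19] 0.08572222514195439
0.014
scene [[-0.581, 0.631, -0.514, 1.243], [0.814, 0.448, -0.37, 0.526], [-0.003, -0.633, -0.774, 1.225], [0.0, 0.0, 0.0, 1.0]] [[470.0, 0.0, 256.6], [0.0, 470.0, 195.3], [0.0, 0.0, 1.0]]
dish [([326, 182, 366, 217], 0.91), ([243, 182, 288, 230], 0.88), ([101, 195, 151, 237], 0.76)]
carrier [([238, 212, 307, 248], 0.68)]
rail [([172, 153, 335, 282], 0.69)]
pepper [([201, 142, 209, 166], 0.62)]
dish_grip [([323, 181, 368, 217], 0.82), ([102, 193, 151, 234], 0.79), ([240, 186, 292, 228], 0.74)]
push_block [([238, 209, 313, 250], 0.8), ([245, 183, 289, 228], 0.67)]
dish_lip [([241, 184, 286, 230], 0.87), ([326, 178, 365, 216], 0.87), ([100, 192, 154, 235], 0.59)]
teaball [([260, 204, 270, 217], 0.58)]
station [([170, 143, 340, 283], 0.78), ([193, 253, 233, 287], 0.35)]
mug [([170, 152, 337, 282], 0.51)]
sugar [([354, 274, 394, 319], 0.98)]
bowl [([196, 254, 234, 287], 0.8), ([199, 144, 209, 166], 0.35)]
can [([242, 184, 289, 231], 0.72), ([2
[... 895 characters left out ...]
ion [([195, 171, 340, 237], 0.92), ([237, 122, 259, 152], 0.53)]
mug [([128, 221, 168, 257], 0.65), ([361, 193, 387, 221], 0.55), ([214, 182, 263, 217], 0.3)]
sugar [([129, 180, 155, 200], 0.69)]
bowl [([235, 124, 260, 151], 0.74)]
can [([193, 126, 212, 147], 0.75), ([212, 184, 264, 218], 0.4)]
spice [([293, 128, 305, 141], 0.51)]
spoon [([127, 219, 165, 256], 0.62)]
wrist [[0.26, -0.913, -0.314, 0.257], [-0.966, -0.246, -0.086, -0.63], [0.001, 0.326, -0.945, 0.373], [0.0, 0.0, 0.0, 1.0]] [[323.7, 0.0, 251.7], [0.0, 323.7, 186.9], [0.0, 0.0, 1.0]]
dish []
carrier []
rail []
pepper []
dish_grip []
push_block []
dish_lip []
teaball []
station []
mug []
sugar []
bowl []
can []
spice []
spoon []
```

Run:
```python
import cv2
a=cv2.imread('pics/top0.png');cv2.imwrite('pics/top0c.png',cv2.resize(a[100:290,110:400],None,fx=2.7,fy=2.7,interpolation=cv2.INTER_CUBIC))
a=cv2.imread('pics/scene0.png');cv2.imwrite('pics/scene0c.png',cv2.resize(a[130:330,90:440],None,fx=2.2,fy=2.2,interpolation=cv2.INTER_CUBIC))
```

```text
(no output)
```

View pics/top0c.png

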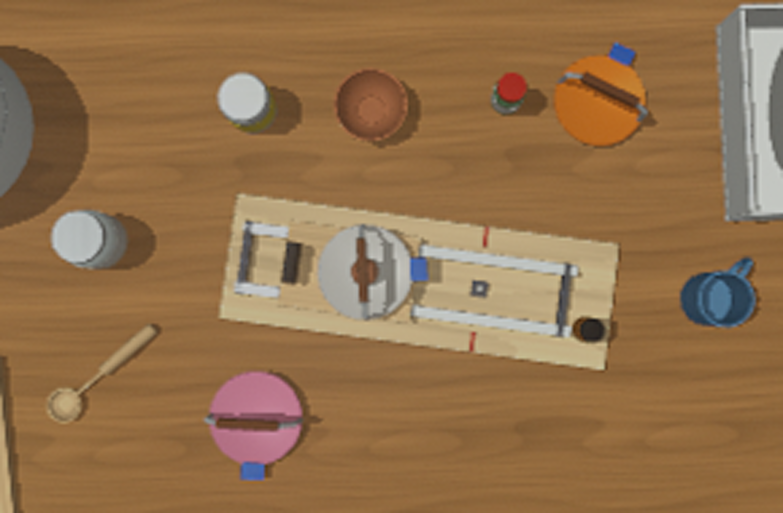

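View pics/scene0c.png

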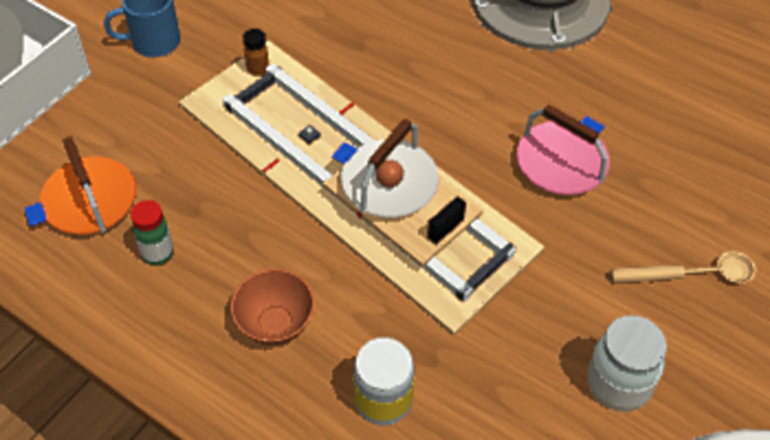

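Run:
```python
from h import *
f=snap('top','t1.png');im=f['image']
hsv=cv2.cvtColor(im,cv2.COLOR_RGB2HSV)
m=((hsv[...,0]<8)|(hsv[...,0]>172))&(hsv[...,1]>150)&(hsv[...,2]>90)
n,l,s,c=cv2.connectedComponentsWithStats(m.astype(np.uint8))
P=[]
for i in range(1,n):
    if s[i,4]>3: print('red',s[i],c[i],atz(f,*c[i],.012).round(4))
m=(hsv[...,0]>100)&(hsv[...,0]<130)&(hsv[...,1]>150)
n,l,s,c=cv2.connectedComponentsWithStats(m.astype(np.uint8))
for i in range(1,n):
    if s[i,4]>8: print('blue',s[i],c[i],atz(f,*c[i],.07).round(4))
def cr(x,y): return 110+x/2.7,100+y/2.7
for q in [(237,195),(618,243),(605,369),(219,320)]: print('corner',atz(f,*cr(*q),.012).round(4))
for nm,q,z in [('block',(292,263),.09),('bar',(362,271),.15),('dish',(366,272),.07),('lip',(420,269),.07)]: print(nm,atz(f,*cr(*q),z).round(4))
cv2.imwrite('pics/t1c.png',cv2.resize(im[175:235,190:345,::-1],None,fx=5,fy=5,interpolation=cv2.INTER_CUBIC))
g=snap('scene','s1.png');cv2.imwrite('pics/s1c.png',cv2.resize(g['image'][135:290,165:345,::-1],None,fx=3.8,fy=3.8,interpolation=cv2.INTER_CUBIC))
```

```text
red [294 127  11  11  91] [299.10989011 131.87912088] [ 0.7824 -0.1916  0.012 ]
red [289 187   1   4   4] [289.  188.5] [ 0.5517 -0.1423  0.012 ]
red [284 226   1   4   4] [284.  227.5] [ 0.3951 -0.1168  0.012 ]
blue [336 116   9   7  38] [339.86842105 119.34210526] [ 0.815  -0.3471  0.07  ]
corner [0.629  0.2265 0.012 ]
corner [ 0.5397 -0.3437  0.012 ]
corner [ 0.3529 -0.3163  0.012 ]
corner [0.4419 0.2569 0.012 ]
block [0.5209 0.1367 0.09  ]
bar [0.5048 0.0348 0.15  ]
dish [0.5056 0.0327 0.07  ]
lip [ 0.5076 -0.0452  0.07  ]
```

View pics/t1c.png

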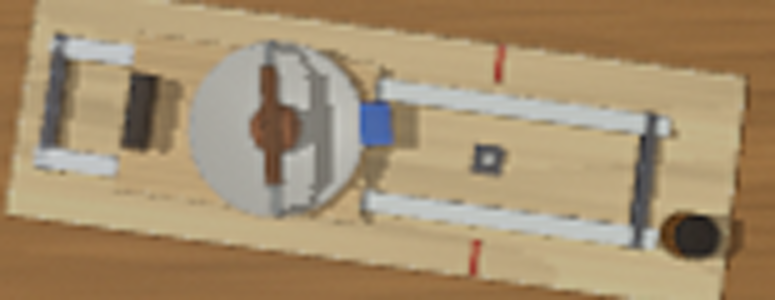

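View pics/s1c.png

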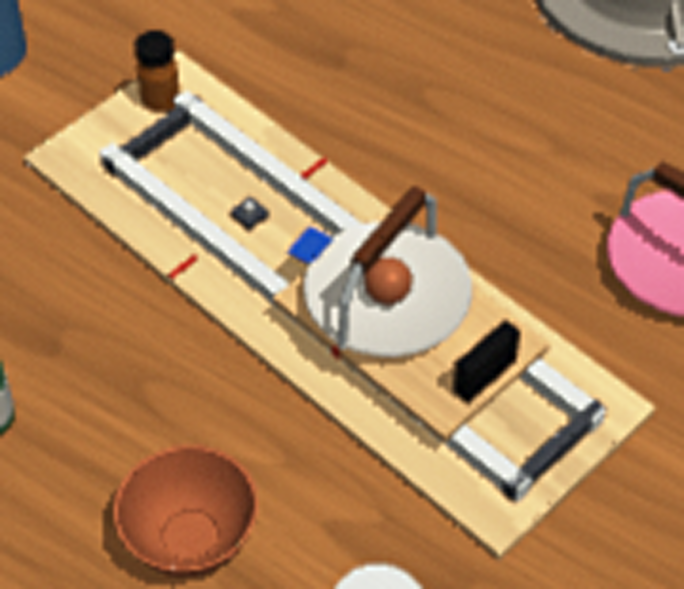

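Call:
send_rows --pt "-2.2 0 3 0 0" --pt "-2.2 0 3 0 0" --pt "-2.2 0 3 0 0" --pt "-2.2 0 3 0 0" --pt "-2.2 0 3 0 0" --pt "-2.2 0 3 0 0" --pt "-2.2 0 3 0 0" --pt "-2.2 0 3 0 0" --pt "-2.2 0 3 0 0" --pt "-2.2 0 3 0 0" --pt "-2.2 0 3 0 0" --pt "-2.2 0 3 0 0" --force 40

```text
clock: 4.0
tcp_pos: [0.4555, -0.302, 0.2455]
orientation: [-1.322, 1.012, -1.013]
contact_force: [-0.4, -0.3, -0.1]
grip_width: -0.0001
```

Run:
```python
from h import *
st();print(r.get_obs()['joints'])
f=snap('top','t2.png')
S=(atz(f,290,187.4,.012)+atz(f,285,226.4,.012))/2
B=(atz(f,190+130/5,175+73/5,.09)+atz(f,190+122/5,175+146/5,.09))/2
print('station',S,'blockback',B, np.linalg.norm((S-B)[:2])-.114)
```

```text
4.0 [ 0.4555 -0.302   0.2455] [[0.261, 0.0, 0.965], [-0.965, -0.0, 0.261], [0.0, -1.0, 0.0]] [-0.43 -0.3  -0.11] -0.00014868046275623808
[ 0.61222774  0.27387691 -0.16922241  1.85557717  0.05377274  1.01599124
 -0.8862541 ]
station [ 0.47774015 -0.13376256  0.012     ] blockback [0.5231754  0.14801178 0.09      ] 0.17141398810595165
```

Call:
send_rows --pt "-3.85 0 1.7 0 0" --pt "-3.85 0 1.7 0 0" --pt "-3.85 0 1.7 0 0" --pt "-3.85 0 1.7 0 0" --pt "-3.85 0 1.7 0 0" --pt "-3.85 0 1.7 0 0" --pt "-3.85 0 1.7 0 0" --pt "-3.85 0 1.7 0 0" --pt "-3.85 0 1.7 0 0" --pt "-3.85 0 1.7 0 0" --pt "-3.85 0 1.7 0 0" --pt "-3.85 0 1.7 0 0"

```text
clock: 5.55
tcp_pos: [0.5315, 0.1973, 0.2455]
orientation: [-1.322, 1.013, -1.013]
contact_force: [0.2, 0.2, 0.3]
grip_width: -0.0002
```

Call:
send_rows --pt "0 0 0 -9.4 0" --pt "0 0 0 -9.4 0" --pt "0 0 0 -9.4 0" --pt "0 0 0 -9.4 0" --pt "0 0 0 -9.4 0" --pt "0 0 0 -9.4 0" --pt "0 0 0 -9.4 0" --pt "0 0 0 0 0"

```text
clock: 6.55
tcp_pos: [0.5313, 0.1959, 0.2453]
orientation: [-1.567, 0.126, -0.126]
contact_force: [-0.2, -0.8, 0.2]
grip_width: 0.0002
```

Run:
```python
from h import *
st();print(r.get_obs()['joints'])
f=snap('wrist','w1.png')
```

```text
6.55 [0.5313 0.1959 0.2453] [[0.987, -0.0, 0.16], [-0.16, 0.0, 0.987], [-0.0, -1.0, 0.0]] [-0.19 -0.83  0.23] 0.0002145146716105846
[ 0.06485749  0.37411479 -0.66618872  1.7846711   0.25992293  1.0720465
 -0.85383963]
```

View pics/w1.png

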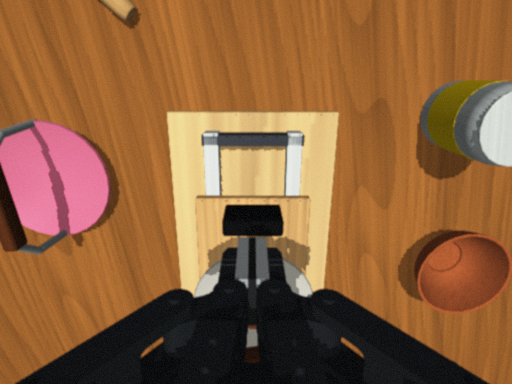

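Run:
```python
from h import *
f=snap('wrist','w2.png');cv2.imwrite('pics/w2c.png',cv2.resize(f['image'][100:250,160:345,::-1],None,fx=4,fy=4,interpolation=cv2.INTER_CUBIC))
a=atz(f,196,197,.046);b=atz(f,310,196.5,.046)
print('rear',a,b,(a+b)/2,np.linalg.norm(a-b))
a=atz(f,223.5,205,.046);b=atz(f,283,205,.046);print(a,b,(a+b)/2,np.linalg.norm(a-b))
for q in [(168,113),(337,113)]: print(atz(f,*q,.012))
```

```text
rear [0.46530991 0.16537227 0.046     ] [0.58688422 0.14593258 0.046     ] [0.52609707 0.15565243 0.046     ] 0.12311870129892775
[0.49284002 0.15138766 0.046     ] [0.55681477 0.14084823 0.046     ] [0.5248274  0.14611794 0.046     ] 0.06483708642322321
[0.44825211 0.25458693 0.012     ]
[0.6305831  0.22460481 0.012     ]
```

View pics/w2c.png

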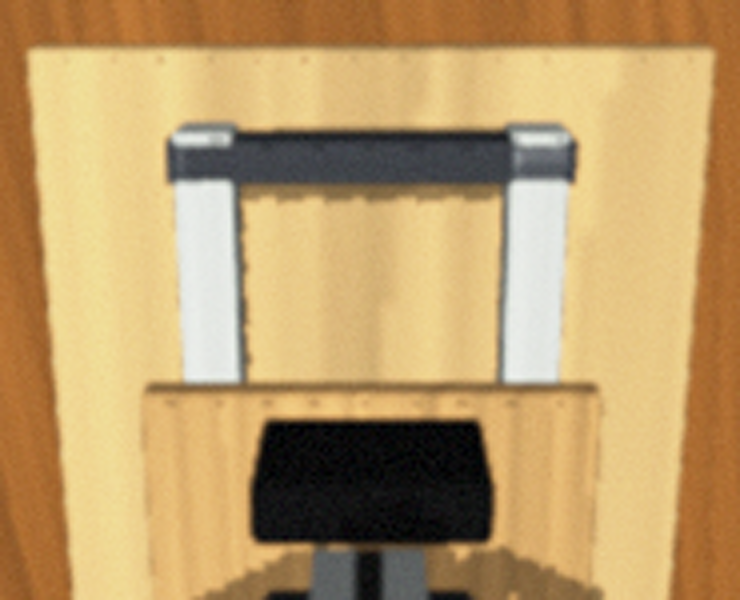

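Call:
send_rows --pt "0 3 0 0 0" --pt "0 4 0 0 0" --pt "0 4 0 0 0" --pt "0 3 0 0 0" --pt "0 2 0 0 0" --pt "0 1 0 0 0" --pt "0 0 -1 0 0" --pt "0 0 -1 0 0" --pt "0 0 -0.5 0 0" --pt "0 0 -0.2 0 0" --pt "0 0 0 0 0"

```text
clock: 8.02
tcp_pos: [0.5271, 0.1696, 0.0756]
orientation: [-1.567, 0.124, -0.125]
contact_force: [0.5, -0.1, -0.6]
grip_width: -0.0
```

Call:
send_rows --pt "0 0 -0.1 0 0" --pt "0 0 -0.1 0 0" --pt "0 0 -0.1 0 0" --pt "0 0 -0.1 0 0" --pt "0 0 -0.1 0 0" --pt "0 0 -0.1 0 0" --pt "0 0 -0.1 0 0" --pt "0 0 -0.1 0 0" --pt "0 0 -0.1 0 0" --pt "0 0 -0.1 0 0"

```text
clock: 9.28
tcp_pos: [0.5254, 0.1597, 0.0753]
orientation: [-1.567, 0.125, -0.125]
contact_force: [-0.6, 2.3, -0.4]
grip_width: -0.0001
```

Run:
```python
from h import *
st()
f=snap('wrist','w3.png');g=snap('scene','s3.png')
cv2.imwrite('pics/w3c.png',np.hstack([f['image'][:,100:400,::-1],g['image'][:,120:420,::-1]]))
```

```text
9.275 [0.5254 0.1597 0.0753] [[0.987, 0.0, 0.158], [-0.158, 0.0, 0.987], [0.0, -1.0, 0.0]] [-0.65  2.25 -0.36] -0.00013735841837569704
```

View pics/w3c.png

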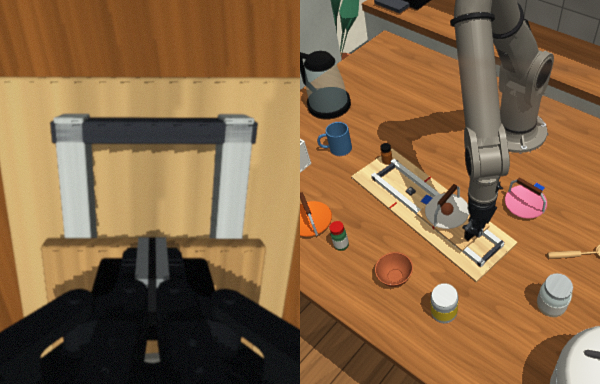

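Call:
send_rows --pt "0 0 -0.2 0 0" --pt "0 0 -0.3 0 0" --pt "0 0 -0.4 0 0" --pt "0 0 -0.5 0 0" --pt "0 0 -0.6 0 0" --pt "0 0 -0.7 0 0" --pt "0 0 -0.8 0 0" --pt "0 0 -0.8 0 0" --pt "0 0 -0.8 0 0" --pt "0 0 -0.8 0 0" --pt "0 0 -0.8 0 0" --pt "0 0 -0.8 0 0"

```text
clock: 10.88
tcp_pos: [0.5133, 0.0851, 0.0753]
orientation: [-1.567, 0.125, -0.124]
contact_force: [-0.9, 2.1, 1.4]
grip_width: -0.0002
```

Call:
send_rows --pt "0 0 -0.8 0 0" --pt "0 0 -0.8 0 0" --pt "0 0 -0.7 0 0" --pt "0 0 -0.6 0 0" --pt "0 0 -0.5 0 0" --pt "0 0 -0.5 0 0" --pt "0 0 -0.5 0 0" --pt "0 0 -0.4 0 0" --pt "0 0 -0.3 0 0" --pt "0 0 -0.2 0 0" --pt "0 0 -0.2 0 0" --pt "0 0 -0.2 0 0"

```text
clock: 12.38
tcp_pos: [0.5045, 0.0294, 0.0753]
orientation: [-1.567, 0.124, -0.124]
contact_force: [-1.2, 2.0, -0.3]
grip_width: -0.0
```

Run:
```python
from h import *
st()
S=np.array([.4777,-.1338]);p=r.get_obs()['tcp_pos'][:2]
print((p-S)@[.156,.988]-.126)
f=snap('top','t4.png');g=snap('scene','s4.png')
cv2.imwrite('pics/s4c.png',cv2.resize(np.vstack([f['image'][165:245,185:345,::-1],g['image'][140:290,175:335,::-1]]),None,fx=2.6,fy=2.6,interpolation=cv2.INTER_CUBIC))
```

```text
12.375 [0.5045 0.0294 0.0753] [[0.987, -0.0, 0.158], [-0.158, 0.0, 0.987], [-0.0, -1.0, 0.0]] [-1.18  1.99 -0.33] -2.60896007679942e-05
0.03939123107043013
```

View pics/s4c.png

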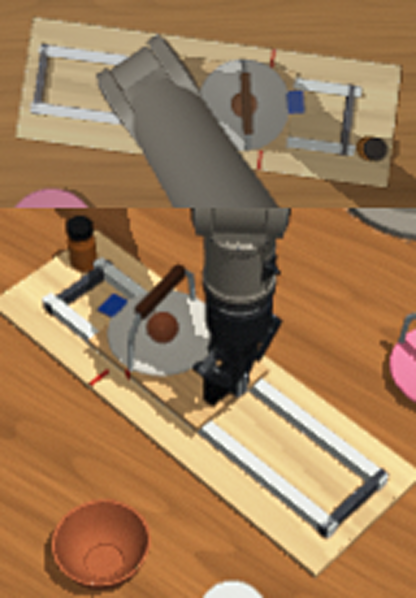

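Call:
send_rows --pt "0 0 -0.2 0 0" --pt "0 0 -0.3 0 0" --pt "0 0 -0.3 0 0" --pt "0 0 -0.3 0 0" --pt "0 0 -0.3 0 0" --pt "0 0 -0.3 0 0" --pt "0 0 -0.2 0 0" --pt "0 0 -0.2 0 0" --pt "0 0 -0.1 0 0"

```text
clock: 13.6
tcp_pos: [0.5012, 0.0075, 0.0754]
orientation: [-1.567, 0.124, -0.125]
contact_force: [1.1, 2.2, -0.5]
grip_width: 0.0002
```

Call:
send_rows --pt "0 0 -0.1 0 0" --pt "0 0 -0.1 0 0" --pt "0 0 -0.1 0 0" --pt "0 0 -0.1 0 0"

```text
clock: 14.1
tcp_pos: [0.5006, 0.0039, 0.0754]
orientation: [-1.567, 0.124, -0.125]
contact_force: [0.9, 3.1, 0.4]
grip_width: -0.0001
```

Call:
send_rows --pt "0 0 -0.1 0 0" --pt "0 0 -0.1 0 0" --pt "0 0 -0.1 0 0"

```text
clock: 14.48
tcp_pos: [0.5004, 0.003, 0.0754]
orientation: [-1.564, 0.122, -0.124]
contact_force: [2.0, 9.1, -2.3]
grip_width: -0.0001
```

Call:
send_rows --pt "0 0 -0.1 0 0" --pt "0 0 0 0 0"

```text
clock: 14.72
tcp_pos: [0.5002, 0.002, 0.0754]
orientation: [-1.565, 0.122, -0.124]
contact_force: [1.5, 6.4, -1.8]
grip_width: 0.0001
```

Run:
```python
from h import *
st()
g=snap('scene','s5.png')
cv2.imwrite('pics/s5c.png',cv2.resize(g['image'][140:270,165:305,::-1],None,fx=4,fy=4,interpolation=cv2.INTER_CUBIC))
```

```text
14.725 [0.5002 0.002  0.0754] [[0.988, 0.001, 0.156], [-0.156, 0.003, 0.988], [0.001, -1.0, 0.003]] [ 1.51  6.44 -1.75] 0.0001085579882861748
```

View pics/s5c.png

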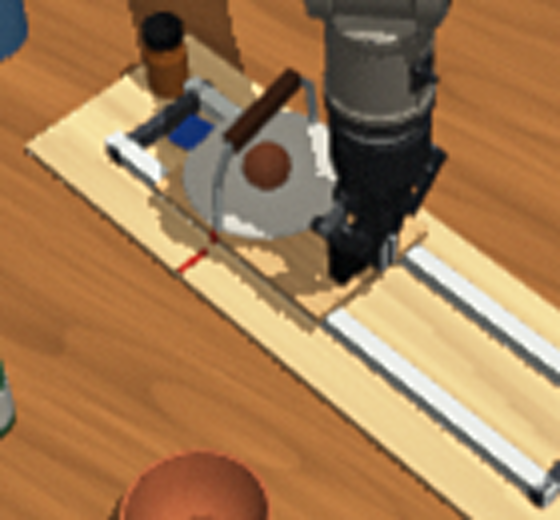

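Call:
send_rows --pt "0 0 -0.1 0 0" --pt "0 0 -0.1 0 0" --pt "0 0 0 0 0"

```text
clock: 15.15
tcp_pos: [0.4996, -0.0023, 0.0754]
orientation: [-1.567, 0.124, -0.125]
contact_force: [1.5, 2.4, 1.0]
grip_width: 0.0004
```

Call:
send_rows --pt "0 0 -0.1 0 0" --pt "0 0 -0.1 0 0" --pt "0 0 0 0 0"

```text
clock: 15.52
tcp_pos: [0.4984, -0.0052, 0.075]
orientation: [-1.569, 0.126, -0.124]
contact_force: [-0.2, -0.2, -0.3]
grip_width: -0.0
```

Run:
```python
from h import *
g=snap('scene','s6.png')
cv2.imwrite('pics/s6c.png',cv2.resize(g['image'][140:240,165:305,::-1],None,fx=5,fy=5,interpolation=cv2.INTER_CUBIC))
```

```text
(no output)
```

View pics/s6c.png

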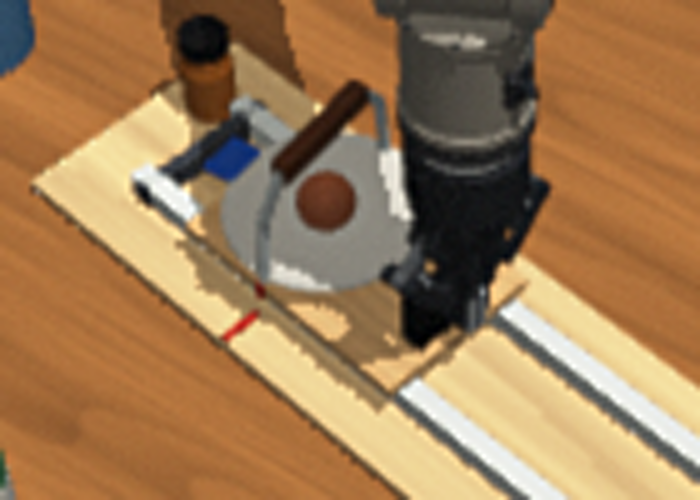

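Run:
```python
from h import *
g=r.grab_frame('scene')
u=np.array([.156,.988])
S=np.array([.4777,-.1338])
for q,z in [((262,290),.040),((262,292),.046),((228,336),.012),((256,315),.012)]:
    p=atz(g,165+q[0]/5,140+q[1]/5,z);print(p,(p[:2]-S)@u)
```

```text
[ 0.53857927 -0.13729545  0.04      ] 0.0060436561654294355
[ 0.54344551 -0.13290282  0.046     ] 0.011142711462576055
[ 0.56508858 -0.14695162  0.012     ] 0.0006388225816359402
[ 0.54079637 -0.14297632  0.012     ] 0.0007768312516908953
```

Call:
send_rows --pt "0 0 -0.1 0 0" --pt "0 0 0 0 0"

```text
clock: 15.88
tcp_pos: [0.4988, -0.0054, 0.0752]
orientation: [-1.568, 0.125, -0.124]
contact_force: [0.5, -0.0, -0.1]
grip_width: 0.0002
```

Call:
send_rows --pt "0 0 -0.1 0 0" --pt "0 0 0 0 0"

```text
clock: 16.12
tcp_pos: [0.4988, -0.0063, 0.0753]
orientation: [-1.567, 0.125, -0.125]
contact_force: [-1.5, 0.1, 0.3]
grip_width: 0.0003
```

Run:
```python
from h import *
g=snap('scene','s7.png');st()
cv2.imwrite('pics/s7c.png',cv2.resize(g['image'][170:230,190:265,::-1],None,fx=8,fy=8,interpolation=cv2.INTER_CUBIC))
```

```text
16.175 [ 0.4988 -0.0063  0.0753] [[0.987, -0.0, 0.158], [-0.158, -0.0, 0.987], [-0.0, -1.0, -0.0]] [-0.6  -0.47  0.78] 8.372083374412924e-05
```

View pics/s7c.png

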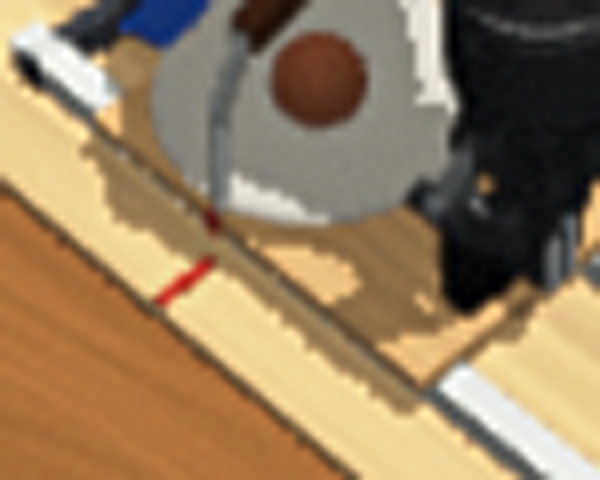

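Run:
```python
from h import *
g=r.grab_frame('scene')
u=np.array([.156,.988]);b=np.array([.988,-.156])
S=np.array([.4777,-.1338])
for q,z in [((212,221),.040),((205,213),.046),((218,230),.034),((160,301),.012),((210,262),.012)]:
    p=atz(g,190+q[0]/8,170+q[1]/8,z);d=p[:2]-S;print(p,d@u,d@b)
print(proj(g,[*(S+.063*b),.040]),proj(g,[*(S+.063*b+.005*u),.040]))
```

```text
[ 0.53904569 -0.14065334  0.04      ] 0.0027988320447798988 0.06167866270424595
[ 0.54099313 -0.14218786  0.046     ] 0.0015865251847144285 0.06384211778843144
[ 0.5377542  -0.13909158  0.034     ] 0.004140374038280475 0.060159037142050564
[ 0.56759052 -0.14743946  0.012     ] 0.0005471316402849819 0.09093959504677371
[ 0.53987996 -0.14349846  0.012     ] 0.0001179947768174104 0.06294675852745119
[215.61018098 197.38780825] [216.650779   198.22585863]
```

Call:
send_rows --pt "0 0 -0.1 0 0" --pt "0 0 0 0 0"

```text
clock: 16.48
tcp_pos: [0.4987, -0.0073, 0.0753]
orientation: [-1.567, 0.125, -0.125]
contact_force: [0.4, 0.3, 0.2]
grip_width: -0.0001
```

Call:
send_rows --pt "0 0 -0.1 0 0" --pt "0 0 0 0 0"

```text
clock: 16.73
tcp_pos: [0.4985, -0.0082, 0.0753]
orientation: [-1.567, 0.125, -0.125]
contact_force: [-0.3, -0.6, 0.5]
grip_width: -0.0002
```

Call:
send_rows --pt "0 0 0.5 0 0" --pt "0 0 1.5 0 0" --pt "0 0 2 0 0" --pt "0 0 2 0 0" --pt "0 -3 0 0 1" --pt "0 -4 0 0 1" --pt "0 -5 0 0 1" --pt "0 -5 0 0 1" --pt "0 -4 0 0 1" --pt "0 0 0 0 1"

```text
clock: 17.98
tcp_pos: [0.5098, 0.0531, 0.2887]
orientation: [-1.566, 0.118, -0.129]
contact_force: [-0.1, -0.4, -0.2]
grip_width: 0.0853
```

Run:
```python
from h import *
st()
w=snap('wrist','w8.png');f=snap('top','t8.png');g=snap('scene','s8.png')
cv2.imwrite('pics/s8c.png',cv2.resize(g['image'][135:245,165:305,::-1],None,fx=5,fy=5,interpolation=cv2.INTER_CUBIC))
cv2.imwrite('pics/t8c.png',cv2.resize(f['image'][170:240,245:345,::-1],None,fx=7,fy=7,interpolation=cv2.INTER_CUBIC))
```

```text
17.975 [0.5098 0.0531 0.2887] [[0.988, 0.007, 0.157], [-0.157, 0.001, 0.988], [0.007, -1.0, 0.002]] [-0.11 -0.39 -0.21] 0.08528333669735542
```

View pics/s8c.png

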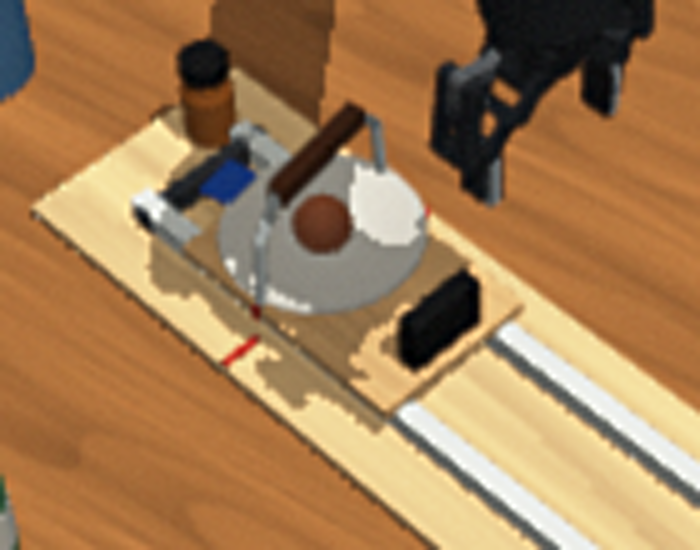

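View pics/t8c.png

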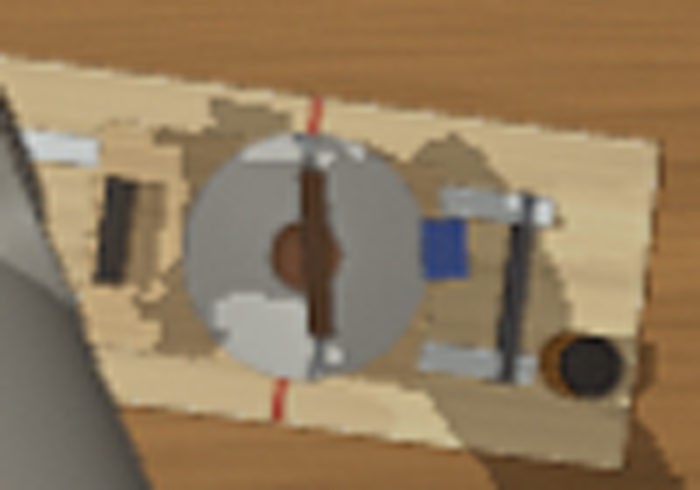

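View pics/w8.png

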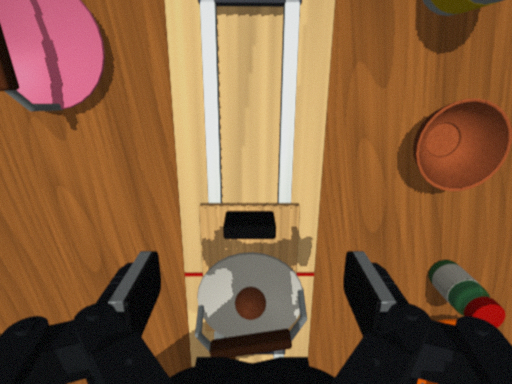

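Run:
```python
from h import *
w=r.grab_frame('wrist')
R1=(atz(w,200,204,.046)+atz(w,299.5,203.5,.046))/2
St=(atz(w,191,274,.012)+atz(w,308,273,.012))/2
u=np.array([.156,.988])
print('rear',R1,'stripe',St,'rel',(R1-St)[:2]@u-.120)
f=r.grab_frame('top')
c=lambda x,y:(245+x/7,170+y/7)
a=atz(f,*c(313,170),.151);b=atz(f,*c(320,336),.151);L=atz(f,*c(446,248),.068);C=atz(f,*c(305,256),.070)
S=(atz(f,*c(316,116),.012)+atz(f,*c(280,400),.012))/2
d=a-b;print('bar',a,b,(a+b)/2,np.linalg.norm(d),'yaw of +dish y',np.degrees(np.arctan2(d[1],d[0])))
print('lip',L,'centre',C,'lipyaw',np.degrees(np.arctan2(*(L-C)[[1,0]])),np.linalg.norm((L-C)[:2]),'station',S)
d=(L-(a+b)/2);print(np.degrees(np.arctan2(d[1],d[0])),np.linalg.norm(d[:2]))
# scene bar ends
g=r.grab_frame('scene')
q=[atz(g,165+x/5,135+y/5,.151) for x,y in [(360,110),(277,193)]];d=q[0]-q[1];print('scene bar',q,np.degrees(np.arctan2(d[1],d[0])),np.linalg.norm(d),(q[0]+q[1])/2)
# wrist bar: ends
q=[atz(w,x,y,.151) for x,y in [(291,338),(211,351)]];d=q[0]-q[1];print('wrist bar',q,np.degrees(np.arctan2(d[1],d[0])),np.linalg.norm(d))
```

```text
rear [ 0.49451403 -0.01190381  0.046     ] stripe [ 0.47443072 -0.13239861  0.012     ] rel 0.0021818589294239493
bar [ 0.52219968 -0.13322846  0.151     ] [ 0.4354456  -0.13388531  0.151     ] [ 0.47882264 -0.13355689  0.151     ] 0.08675656401884314 yaw of +dish y 0.4337975511820365
lip [ 0.48030908 -0.21213636  0.068     ] centre [ 0.47811934 -0.13366848  0.07      ] lipyaw -88.40150806087838 0.07849842292057818 station [ 0.4779262  -0.13405972  0.012     ]
-88.91629673090776 0.07859352817601403
scene bar [array([ 0.43799851, -0.12872952,  0.151     ]), array([ 0.52381158, -0.12777478,  0.151     ])] -179.36256058736961 0.0858183763099691 [ 0.48090504 -0.12825215  0.151     ]
wrist bar [array([ 0.51992203, -0.12194777,  0.151     ]), array([ 0.43612855, -0.12580323,  0.151     ])] 2.6344076061921884 0.08388213235967587
```

Call:
send_rows --pt "0 0 -2 0 1" --pt "0 0 -2.5 0 1" --pt "0 0 -2.5 0 1" --pt "0 0 -2.5 0 1" --pt "0 0 -2.5 0 1" --pt "0 0 -2.5 0 1" --pt "0 0 -2.4 0 1" --pt "0 0 -2 0 1" --pt "-0.1 0 0 0 1"

```text
clock: 19.4
tcp_pos: [0.4765, -0.1366, 0.2843]
orientation: [-1.567, 0.128, -0.125]
contact_force: [-0.0, 0.4, -0.1]
grip_width: 0.0854
```

Call:
send_rows --pt "0 0 0 -10 1" --pt "0 0 0 -10 1" --pt "0 0 0 -10 1" --pt "0 0 0 -10 1" --pt "0 0 0 -10 1" --pt "0 0 0 -10 1" --pt "0 0 0 -10 1" --pt "0 0 0 -10 1" --pt "0 0 0 -10 1" --pt "0 0 0 -10 1" --pt "0 0 0 0 1"

```text
clock: 20.78
tcp_pos: [0.4772, -0.1341, 0.285]
orientation: [-1.201, -1.221, 1.22]
contact_force: [-0.8, -0.4, -0.5]
grip_width: 0.0854
```

Run:
```python
from h import *
st();print(r.get_obs()['joints'])
w=snap('wrist','w9.png')
```

```text
20.775 [ 0.4772 -0.1341  0.285 ] [[-0.016, -0.0, -1.0], [1.0, 0.001, -0.016], [0.001, -1.0, 0.0]] [-0.83 -0.38 -0.53] 0.08542282647747536
[ 0.8786342   0.23307012 -0.83535944  1.88294437  0.19157948  1.10867264
  1.55721266]
```

View pics/w9.png

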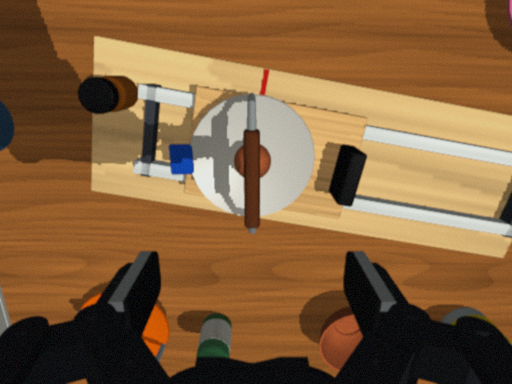

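Run:
```python
from h import *
w=r.grab_frame('wrist')
cv2.imwrite('pics/w9c.png',cv2.resize(w['image'][80:240,80:380,::-1],None,fx=2.6,fy=2.6,interpolation=cv2.INTER_CUBIC))
q=[atz(w,x,y,.151) for x,y in [(251.5,130.5),(252,227)]];d=q[0]-q[1];print(q,(q[0]+q[1])/2,np.degrees(np.arctan2(-d[1],-d[0])),np.linalg.norm(d))
hsv=cv2.cvtColor(w['image'],cv2.COLOR_RGB2HSV)
m=((hsv[...,0]>108)&(hsv[...,0]<128)&(hsv[...,1]>170));m[:,:150]=0;m[:,210:]=0;m[220:]=0
ys,xs=np.nonzero(m);print('lip',xs.mean(),ys.mean(),atz(w,xs.mean(),ys.mean(),.068),len(xs))
# rail edges
q=[atz(w,x,y,.012) for x,y in [(95,38),(512,117)]];print(q,np.degrees(np.arctan2(*(q[1]-q[0])[:2])))
q=[atz(w,x,y,.012) for x,y in [(92,190),(503,257)]];print(q,np.degrees(np.arctan2(*(q[1]-q[0])[:2])))
f=r.grab_frame('top')
```

```text
[array([ 0.43498966, -0.13570447,  0.151     ]), array([ 0.52103422, -0.13415868,  0.151     ])] [ 0.47801194 -0.13493158  0.151     ] 1.0292060077967116 0.08605844535890399
lip 181.41385135135135 159.38344594594594 [ 0.48096838 -0.21189962  0.068     ] 592
[array([ 0.35549044, -0.3136906 ,  0.012     ]), array([0.43693981, 0.18162761, 0.012     ])] 9.33806192545511
[array([ 0.53824241, -0.34411784,  0.012     ]), array([0.6315208 , 0.22268834, 0.012     ])] 9.345309686100704
```

View pics/w9c.png

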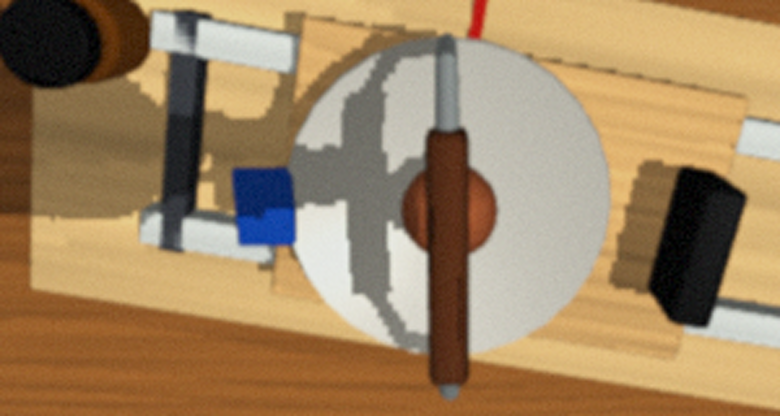

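Call:
send_rows --pt "-0.1 1.5 0 0 1" --pt "0 2.5 0 0 1" --pt "0 2.5 0 0 1" --pt "0 2.5 0 0 1" --pt "0 2 0 0 1" --pt "0 1.5 0 0 1" --pt "0 1 0 0 1" --pt "0 0.8 0 0 1" --pt "0 0.5 0 0 1" --pt "0 0 0 0 1"

```text
clock: 22.18
tcp_pos: [0.4772, -0.1363, 0.1373]
orientation: [-1.202, -1.221, 1.221]
contact_force: [0.3, 0.9, -0.3]
grip_width: 0.0852
```

Run:
```python
from h import *
st()
w=snap('wrist','w10.png');g=snap('scene','s10.png')
cv2.imwrite('pics/w10c.png',cv2.resize(np.hstack([w['image'][100:384,90:420,::-1],g['image'][60:344,110:360,::-1]]),None,fx=1.35,fy=1.35))
```

```text
22.175 [ 0.4772 -0.1363  0.1373] [[-0.016, -0.0, -1.0], [1.0, -0.0, -0.016], [-0.0, -1.0, 0.0]] [ 0.27  0.93 -0.33] 0.08523728174766516
```

View pics/w10c.png

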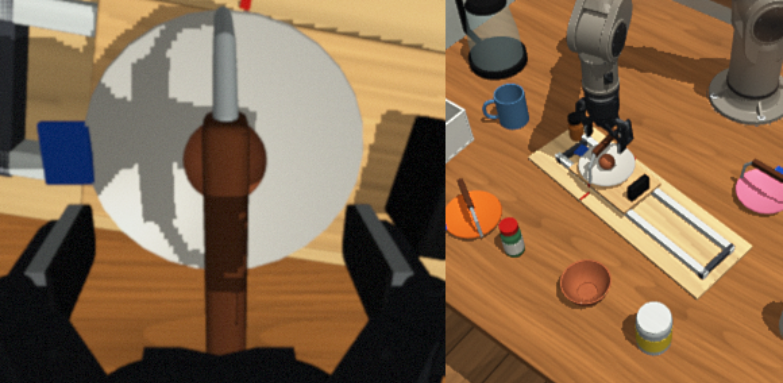

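Call:
send_rows --pt "0.2 0 0 0 1" --pt "0 0 0 0 0.7" --pt "0 0 0 0 0.5" --pt "0 0 0 0 0.35" --pt "0 0 0 0 0.3" --pt "0 0 0 0 0.27" --pt "0 0 0 0 0.24" --pt "0 0 0 0 0.22" --force 30

```text
clock: 23.28
tcp_pos: [0.4772, -0.1343, 0.1373]
orientation: [-1.202, -1.221, 1.221]
contact_force: [0.2, 0.5, 0.2]
grip_width: 0.0187
```

Run:
```python
from h import *
st()
w=snap('wrist','w11.png')
```

```text
23.275 [ 0.4772 -0.1343  0.1373] [[-0.016, 0.0, -1.0], [1.0, 0.0, -0.016], [0.0, -1.0, -0.0]] [0.17 0.47 0.15] 0.01872905878673075
```

View pics/w11.png

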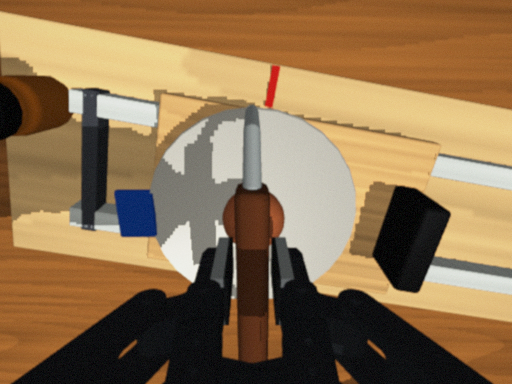

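Call:
send_rows --pt "0 0 0 0 0.19" --pt "0 0 0 0 0.17" --pt "0 0 0 0 0.15" --pt "0 0 0 0 0.1" --pt "0 0 0 0 0" --pt "0 0 0 0 0" --pt "0 0 0 0 0" --force 50

```text
clock: 24.2
tcp_pos: [0.4772, -0.1343, 0.1374]
orientation: [-1.202, -1.221, 1.221]
contact_force: [-0.2, 1.5, 2.3]
grip_width: 0.0132
```

Run:
```python
from h import *
st()
w=snap('wrist','w12.png');g=snap('scene','s12.png')
cv2.imwrite('pics/w12c.png',cv2.resize(np.hstack([w['image'][50:350,90:420,::-1],cv2.resize(g['image'][130:280,150:310,::-1],(320,300))]),None,fx=1.2,fy=1.2))
```

```text
24.2 [ 0.4772 -0.1343  0.1374] [[-0.016, 0.0, -1.0], [1.0, -0.0, -0.016], [-0.0, -1.0, -0.0]] [-0.21  1.48  2.35] 0.013205622633939727
```

View pics/w12c.png

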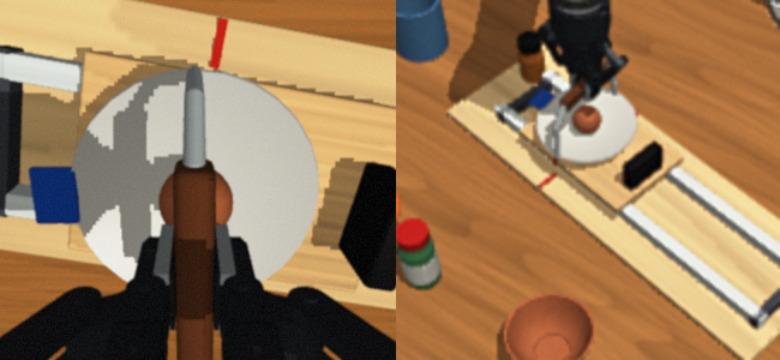

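Call:
send_rows --pt "0 -0.1 0 0 0" --pt "0 -0.3 0 0 0" --pt "0 -0.5 0 0 0" --pt "0 -0.8 0 0 0" --pt "0 -1 0 0 0" --pt "0 -1.3 0 0 0" --pt "0 -1.5 0 0 0" --pt "0 -1.5 0 0 0" --pt "0 -1.5 0 0 0" --pt "0 -1.3 0 0 0" --pt "0 -1.1 0 0 0" --pt "0 -0.8 0 0 0"

```text
clock: 25.8
tcp_pos: [0.4772, -0.1344, 0.255]
orientation: [-1.202, -1.221, 1.221]
contact_force: [-0.2, 0.7, -3.4]
grip_width: 0.0132
```

Call:
send_rows --pt "0 -0.5 0 0 0" --pt "0 -0.3 0 0 0" --pt "0 -0.1 0 0 0" --pt "0 0 0 0 0" --pt "0 0 0 0 0"

```text
clock: 26.42
tcp_pos: [0.477, -0.1343, 0.2631]
orientation: [-1.201, -1.221, 1.221]
contact_force: [-0.0, -0.3, -2.5]
grip_width: 0.0132
```

Run:
```python
from h import *
st()
w=snap('wrist','w13.png');g=snap('scene','s13.png')
cv2.imwrite('pics/w13c.png',cv2.resize(np.hstack([w['image'][50:350,90:420,::-1],cv2.resize(g['image'][100:280,120:312,::-1],(320,300))]),None,fx=1.2,fy=1.2))
```

```text
26.425 [ 0.477  -0.1343  0.2631] [[-0.016, -0.0, -1.0], [1.0, 0.0, -0.016], [0.0, -1.0, 0.0]] [-0.05 -0.31 -2.55] 0.01316265822844625
```

View pics/w13c.png

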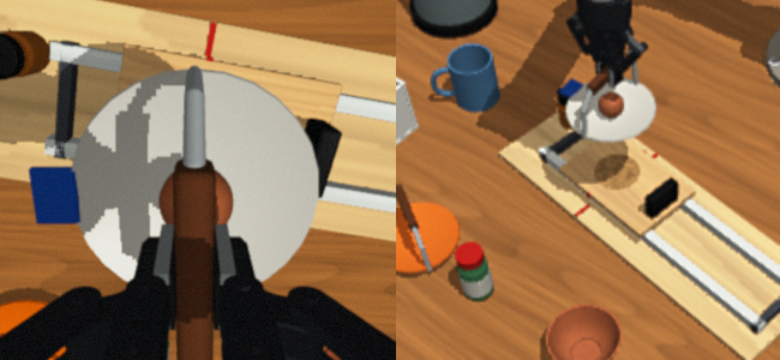

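```bash
cat > rail.py <<'E'
from h import *
def edge(f,A,B,z=.012,half=8):
    # A,B world pts of an edge; refine by max gradient across, fit a line in world
    im=cv2.GaussianBlur(f['image'],(0,0),.8).astype(float); pts=[]
    A=np.array([*A,z]);B=np.array([*B,z])
    a=proj(f,A);b=proj(f,B);n=np.array([-(b-a)[1],(b-a)[0]]);n/=np.linalg.norm(n)
    ts=np.arange(-half,half+.01,.25)
    for s in np.linspace(.03,.97,70):
        c=a+s*(b-a);q=c+ts[:,None]*n
        if (q<2).any() or (q[:,0]>509).any() or (q[:,1]>381).any(): continue
        v=cv2.remap(im.astype(np.float32),q[:,0].astype(np.float32)[None],q[:,1].astype(np.float32)[None],cv2.INTER_LINEAR)[0]
        gr=np.abs(np.gradient(v,axis=0)).sum(1);k=gr.argmax()
        if gr[k]<8: continue
        p=c+ts[k]*n; pts.append(atz(f,*p,z)[:2])
    pts=np.array(pts,np.float32)
    if len(pts)<8: return None
    l=cv2.fitLine(pts,cv2.DIST_HUBER,0,.0005,.0005).ravel()
    res=np.abs((pts-l[2:])@np.array([-l[1],l[0]]))
    keep=res<.002
    l=cv2.fitLine(pts[keep],cv2.DIST_L2,0,.001,.001).ravel()
    d=l[:2]*np.sign(l[1]); return np.degrees(np.arctan2(d[0],d[1])),keep.sum(),len(pts),l[2:]
E
python3 - <<'E'
from rail import *
for n in ['top','scene','wrist']:
    f=r.grab_frame(n)
    print(n,edge(f,(.354,-.315),(.445,.255)),edge(f,(.539,-.344),(.631,.225)),)
E
python3 - <<'E'
from rail import *
# initial unobstructed top/scene pictures are similar static cams
f=r.grab_frame('top')
for n,fn in [('top','t1.png'),('scene','s1.png')]:
    f=r.grab_frame(n);f['image']=cv2.imread('pics/'+fn)[:,:,::-1].copy()
    print(n,edge(f,(.354,-.315),(.445,.255)),edge(f,(.539,-.344),(.631,.225)))
E
```

```text
top (np.float32(9.293706), np.int64(46), 51, array([0.4119867 , 0.04724021], dtype=float32)) (np.float32(9.270292), np.int64(51), 67, array([ 0.5947247 , -0.00461409], dtype=float32))
scene (np.float32(9.2133), np.int64(50), 69, array([0.41124448, 0.05787152], dtype=float32)) (np.float32(9.217031), np.int64(69), 70, array([ 0.587494  , -0.04083171], dtype=float32))
wrist (np.float32(9.282825), np.int64(60), 60, array([ 0.39155674, -0.07837011], dtype=float32)) (np.float32(9.200194), np.int64(31), 33, array([0.6036723 , 0.05048152], dtype=float32))
top (np.float32(9.294348), np.int64(66), 70, array([ 0.39982003, -0.02761794], dtype=float32)) (np.float32(9.268318), np.int64(66), 70, array([ 0.5867529 , -0.05397792], dtype=float32))
scene (np.float32(9.243873), np.int64(54), 69, array([ 0.3990015 , -0.01742836], dtype=float32)) (np.float32(9.22744), np.int64(70), 70, array([ 0.5872463 , -0.04239979], dtype=float32))
```

Call:
send_rows --pt "0 0 0 0.5 0" --pt "0 0 0 1.5 0" --pt "0 0 0 3 0" --pt "0 0 0 4.5 0" --pt "0 0 0 6 0" --pt "0 0 0 6 0" --pt "0 0 0 6 0" --pt "0 0 0 6 0" --pt "0 0 0 6 0" --pt "0 0 0 6 0" --pt "0 0 0 6 0" --pt "0 0 0 6 0"

```text
clock: 28.32
tcp_pos: [0.4772, -0.1343, 0.2633]
orientation: [-1.523, -0.453, 0.453]
contact_force: [-0.0, 0.1, -2.4]
grip_width: 0.0133
```

Call:
send_rows --pt "0 0 0 6 0" --pt "0 0 0 6 0" --pt "0 0 0 6 0" --pt "0 0 0 6 0" --pt "0 0 0 6 0" --pt "0 0 0 5 0" --pt "0 0 0 3.5 0" --pt "0 0 0 2.2 0" --pt "0 0 0 1.2 0" --pt "0 0 0 0.6 0" --pt "0 0 0 0.2 0" --pt "0 0 0 0 0"

```text
clock: 29.82
tcp_pos: [0.4771, -0.1344, 0.2633]
orientation: [-1.567, 0.127, -0.127]
contact_force: [0.8, -1.2, -2.8]
grip_width: 0.0133
```

Run:
```python
from h import *
st();o=r.get_obs();print(o['joints'])
M=R.from_rotvec(o['orientation']).as_matrix();print('toolx yaw',np.degrees(np.arctan2(M[1,0],M[0,0])))
w=snap('wrist','w14.png');g=snap('scene','s14.png');f=snap('top','t14.png')
cv2.imwrite('pics/w14c.png',cv2.resize(np.hstack([w['image'][0:300,90:420,::-1],cv2.resize(g['image'][100:280,120:312,::-1],(320,300))]),None,fx=1.2,fy=1.2))
cv2.imwrite('pics/t14c.png',cv2.resize(f['image'][165:245,185:345,::-1],None,fx=4.5,fy=4.5))
```

```text
29.825 [ 0.4771 -0.1344  0.2633] [[0.987, -0.0, 0.161], [-0.161, 0.0, 0.987], [-0.0, -1.0, 0.0]] [ 0.77 -1.2  -2.76] 0.013278675041900456
[ 0.64446926  0.20901039 -0.56257371  1.92301012  0.12831622  1.04465826
 -0.13496923]
toolx yaw -9.284054815944033
```

View pics/w14c.png

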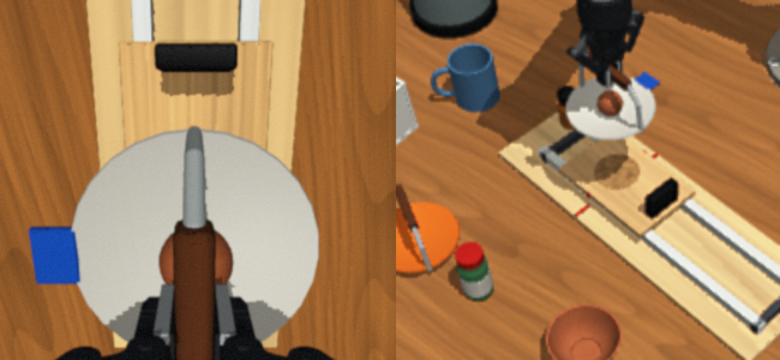

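View pics/t14c.png

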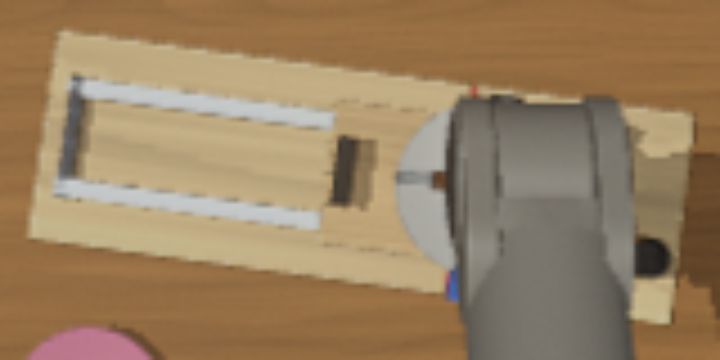

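Run:
```python
from h import *
w=r.grab_frame('wrist')
hsv=cv2.cvtColor(w['image'],cv2.COLOR_RGB2HSV)
m=((hsv[...,0]>105)&(hsv[...,0]<130)&(hsv[...,1]>150));m[:,:100]=0;m[:,180:]=0;m[:150]=0;m[280:]=0
ys,xs=np.nonzero(m);L=atz(w,xs.mean(),ys.mean(),.194);print('lip px',xs.mean(),ys.mean(),L)
c,rad=None,None
d=L[:2]-r.get_obs()['tcp_pos'][:2];print(np.hypot(*d),'lip yaw',np.degrees(np.arctan2(d[1],d[0])),'want',180-9.25)
m2=(hsv[...,1]<60)&(hsv[...,2]>120);m2[:,:130]=0;m2[:120]=0;m2[:,380:]=0;m2[260:]=0
cs=max(cv2.findContours(m2.astype(np.uint8),cv2.RETR_EXTERNAL,cv2.CHAIN_APPROX_NONE)[0],key=cv2.contourArea).reshape(-1,2)
P=np.array([atz(w,*p,.196)[:2] for p in cs]);H=cv2.convexHull(P.astype(np.float32))
print('dish circ',cv2.minEnclosingCircle(P.astype(np.float32)))
# ball
b=r.recognise('wrist','teaball');print(b)
a=atz(w,90+121/1.2,42/1.2,.046);b=atz(w,90+272/1.2,42/1.2,.046)
u=np.array([.1607,.987]);S=np.array([.4777,-.1338]);print('rear',a,b,((a+b)[:2]/2-S)@u-.120)
g=snap('scene','s15.png');cv2.imwrite('pics/s15c.png',cv2.resize(g['image'][160:240,185:315,::-1],None,fx=6,fy=6,interpolation=cv2.INTER_CUBIC))
```

```text
lip px 135.2050511124474 212.42994588093805 [ 0.40059026 -0.12410378  0.194     ]
0.07722732079639341 lip yaw 172.3673252230377 want 170.75
dish circ ((0.4507654309272766, -0.12008336186408997), 0.054943908005952835)
[{'rect': [223.0, 191.0, 285.5, 239.7], 'p': 0.77}, {'rect': [266.9, 344.0, 275.9, 361.1], 'p': 0.74}]
rear [ 0.43836012 -0.00613484  0.046     ] [ 0.55880716 -0.02586978  0.046     ] -0.0003776797413753419
```

View pics/s15c.png

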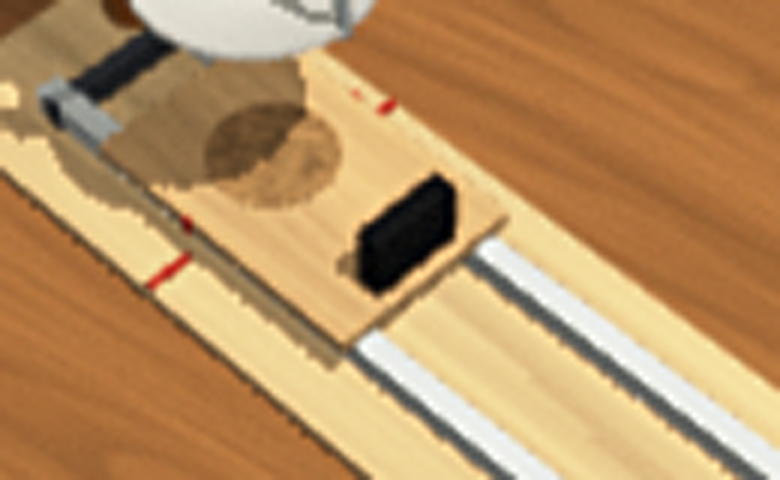

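Call:
send_rows --pt "0 0 0 0.3 0" --pt "0 0 0 0.3 0" --pt "0 0 0 0 0" --pt "0 0 0 0 0" --pt "0 0 0 0 0" --pt "0 0 0 0 0"

```text
clock: 30.88
tcp_pos: [0.4772, -0.1343, 0.2633]
orientation: [-1.567, 0.135, -0.136]
contact_force: [0.3, -0.1, -3.0]
grip_width: 0.0132
```

Run:
```python
from h import *
st();o=r.get_obs();p=o['tcp_pos']
w=snap('wrist','w16.png');print('ball expected px',proj(w,[p[0],p[1],.172+.03]),[b['rect'] for b in r.recognise('wrist','teaball')][:1])
g=snap('scene','s16.png');print('scene',proj(g,[p[0],p[1],.202]),[b['rect'] for b in r.recognise('scene','teaball')][:2])
cv2.imwrite('pics/w16c.png',np.hstack([w['image'][100:384,90:420,::-1],cv2.resize(g['image'][130:230,170:300,::-1],(370,284),interpolation=cv2.INTER_CUBIC)]))
```

```text
30.875 [ 0.4772 -0.1343  0.2633] [[0.985, 0.0, 0.172], [-0.172, 0.0, 0.985], [0.0, -1.0, 0.0]] [ 0.31 -0.13 -3.05] 0.013225409199155137
ball expected px [251.9292246  214.13571452] [[220.5, 192.1, 286.2, 240.6]]
scene [227.1834709 152.1331438] []
```

View pics/w16c.png

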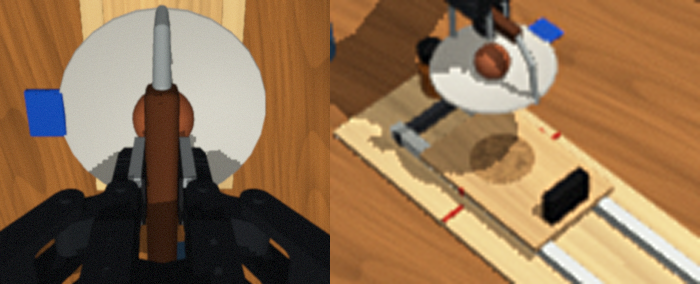

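Ball is centred (about px (252, 216) against an expected (252, 214)), the lip points across the rail to the robot's side, and the carrier is seated. Handing in.

Run:
```python
from h import *
r.hand_in();st()
```

```text
the job is handed in; nothing more can be done
the job is handed in; nothing more can be done
```

I pushed the carrier about 0.17 m along the rail until it clicked into the serving station. Then I gripped the white dish's bar, lifted it 12.6 cm straight up and turned it about 101° clockwise. That is more than a quarter turn because the lip started about 10° off the rail. I handed it in at about 31 s with the dish still held above the carrier.

**Last checks:**
- **Carrier:** force peaked at about 9 N in the detent, then fell to zero and the carrier ran ahead of the fingers. The last wrist image puts its rear edge within about 1 mm of the seated position. Earlier readings of the side tick and rear edge had suggested it was 2–6 mm short.
- **Lip:** the gripper pose puts it about 0.6° past square. One wrist-image measurement said it was 1.6° short of square, within the camera's accuracy, so I turned it 0.6° further to split the difference.
- **Dish and ball:** the tool is vertical, and the ball appears within about 2 px of the dish's middle in the wrist image. The ball detector found nothing in the last scene image, but the ball is visibly in the middle there.
- **Everything else:** the last pictures show nothing out of place, but I did not measure each object again.

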